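Load a slide carrier behind the stage lip

ROBOT

A 6-joint arm with a two-finger parallel gripper is mounted at the origin on the work surface. World frame = base frame: x ahead of the robot, y to its left, z up, the work surface at z = 0. Lengths are in mm, angles in rad, forces in N, time in s.
With the tool pointing down it reaches from about 250 to 775 mm from the base axis. Payload 8.9 kg.
Tool frame: the origin (TCP) lies on the centre line of the jaws, within the pads' length; the fingertips stand 17 mm ahead of it and the grasp point (between the pads) lies 2 mm behind it (env.tip_reach is the distance from the TCP to the fingertips, in mm); z points along the fingers, y is the line along which they close (so a half turn about z gives the same grasp; the last joint's range is limited). The gripper opens to 85 mm and grips with 20 to 120 N. Pads are 22 mm wide; open, the fingers measure 114 mm over their backs; the gripper's body (76 mm by 85 mm) begins 54 mm behind the grasp point. The pads swing forward as they close: fully open they stand 13 mm farther back than shut.
Start: joints at [1.184, 0.291, -0.153, 1.127, 0, 1.431], TCP at [128.762, 508.964, 210.805] pointing down, gripper open.
Joint ranges: [-2.52, 2.52], [-0.91, 1.74], [-1.3, 1.37], [-1.96, 2.02], [-1.52, 1.47], [-3.14, 3.14]. Speed limits (rad/s): [2.22, 2.22, 2.79, 3.14, 3.14, 3.14].

INTERFACE

Orientations are given as a rotation vector (axis times angle).
In Python, from bench import env gives the robot as it stands.
- The arm moves only by the tool apply_moves, never from a script. Its argument "series" is a list of rows, each an object with "dp": the shift along the tool's x, y, z normalised to -1 to 1, where 1 is 0.4 m, a list of three; "turn": the turn about the tool's z normalised to -1 to 1, where 1 is 2 rad. A call has 1 to 8 rows; each row is the pose to reach, as a shift and turn from the pose commanded when the call began, along the tool's axes at that moment; what a row does not reach only later rows make up. A row lasts 1/12 s, in which the tool goes at most 41.7 mm and 7.16 degrees, less where a joint would pass 70% of its speed; a pose out of reach is approached as far as the arm can. A call with a number of a shift or a turn outside -1 to 1 is refused whole. A call with a gripper value outside its range is refused whole. "fingers" is the opening, from -1 (shut) to 1 (fully open), set as the call begins (left out, the last holds). The fingers move at their own pace and stop on an object; "force" is the grip in N (left out, the last holds). Time passes only in rows, so rows that repeat a pose let the fingers close. It gives the time, the measured TCP pose, the force, the opening and the grip force at its end, in the units of the state.
- env.read_state(): the state, without advancing time (a new reading comes with each control period).
- env.read_camera(name): name is "scene" or "top" or "wrist"; returns the picture (420x560x3 uint8, red, green, blue); there is no depth.
- env.camera_params(name): a dict with "fovy" (degrees; the focal length in pixels is half the picture's height over the tangent of half this angle, whatever the lens; pixels are square), "cx", "cy" (the principal point, pixels), "camera_from_world" (4x4, takes a point from world to camera coordinates); the wrist camera has in their place "mount" (4x4, takes a point from camera to tool coordinates, whose origin is the TCP and whose axes are the flange's). Camera axes: x right, y down, z forward; pixel columns grow to the right and rows downward; lengths in mm; the calibration is good to about 2 mm. A picture is of the moment at which its call begins: read the wrist's pose just before it. camera_params takes no time and is no camera call.
- env.finish_job(): hands the job in; it is judged then, once.
The state is a dict: "time": time; "joint_pos": joint angles; "joint_velocities": joint speeds; "tau": joint torques, N m; "position": TCP position; "orientation": TCP orientation; "force": force on the tool from outside, world axes, zero at the start; "moment": the same for the moment, N m; "gripper_width": opening from 0.0 (shut) to 1.0 (fully open); "grip_force": force on a finger pad.
Only numpy, scipy, OpenCV 4.12 (cv2) and the standard library are available. Lean on these libraries where they do the work, as an engineer would, in place of code of your own. Each camera call takes 0.05 s, during which the arm holds its last target. There are 200 camera calls.

TASK

On the dark cross-slide stage, turn the knob in small steps until the carriage's pointer points at the index mark. Then take the slide carrier (the metal plate with the upright tab) by its tab, lay it in the carriage's slot and push it in behind the lip, through the springy part, until it is fully home, and finish while still holding it there by the tab, pressed firmly home with the pointer still on the mark. Leave everything else on the bench where it is.

Things in the scene. Friction and masses are not known exactly. Their poses are not given: they have to be found in the camera images.
- stage: Cross-slide stage, a dark steel plate 220 x 310 x 30 mm fixed on the bench. Stage +x is the direction in which the carrier is pushed into the slot (away from the robot, within about 0.2 rad), stage +y the way the carriage travels, z up. The origin is on the bench under the middle of the carriage's fore-and-aft length; the plate spans x -100..120 mm and y -200..110 mm.
- knob_grip (a point): Grip point of the knob, on its vertical axis 67 mm above the bench, on the stage's -y side. The grip is an upright black bar 42 mm long, 14 mm thick, 32 mm high (its top is 7 mm above this point), on a disc of 44 mm diameter whose top is 23 mm below this point. The bar's length lies along this frame's x axis, so pinch it along this frame's y. The frame turns with the knob.
- knob (a joint): Knob angle, rad, 0 to 3, growing as the knob turns clockwise seen from above; it stays where it is left and turns with about 0.12 N m. Each rad moves the carriage, with its pointer and slot, 15 mm along stage +y. At the start the pointer always stands 10 to 34 mm on the -y side of the mark, so the knob must go clockwise by 0.67 to 2.27 rad.
- pointer_tip (a point): Tip of the carriage's steel pointer, a 3 mm wide finger that points in stage +x from the carriage's far edge; 34 mm above the bench. Axes as the stage's.
- mark_tip (a point): Near end of the index mark, a bare metal block 5 mm wide, 16 mm long and 6 mm high on the stage's far edge. The pointer is on the mark when its tip and this point have the same stage y (the tip within the block's width). The mark is stiff and stays put. Axes as the stage's (its x and y).
- slot_home (a point): Point on the carriage where the carrier's leading lower edge (its middle) is when fully home; on the slot floor, 36 mm above the bench. Axes as the stage's; it moves with the carriage. The floor spans x -140..20 mm in this frame.
- slot_entry (a point): Middle of the slot floor at the flared entry, 80 mm on the -x side of slot_home. Here the flares are 108 mm apart; over the next 30 mm in +x they narrow to two straight parallel side guides 90 mm apart that lead to home. Flares and guides stand 8.5 mm above the floor. Axes as the stage's; it moves with the carriage.
- lip_edge (a point): Point on the slot floor straight below the edge of the lip, 16 mm on the -x side of slot_home. From here on in +x the lip covers the slot, its underside 8.5 mm and its top 13.5 mm above the floor. Axes as the stage's; it moves with the carriage.
- bar (a joint): Sprung bar, 70 mm wide, hidden behind the lip: how far it is pressed in, m. 0 free (the carrier meets it 10 mm before home), 0.010 on its solid stop (carrier fully home). It pushes back with 3.5 N at first and 5 N at the stop, and pushes the carrier out again if let go: press 10 N or more, beyond any rubbing, to hold it firmly on the stop.
- carrier: Loose aluminium slide carrier, about 0.14 kg: a plate 90 (x) x 84 (y) x 6 mm with a glass slide on it and an upright tab 10 mm (x) x 30 mm (y), 34 mm high above the plate, its middle at x -25 mm, y 0. Origin at the centre of the underside; +x is the leading edge that goes behind the lip. Starts flat on the bench, left of the stage, its +x within about 0.5 rad of world +x.
- carrier_nose (a point): Middle of the carrier's leading lower edge, at x +45 mm, y 0, z 0 in the carrier's frame.
- cover_plate: Bystander: a plain flat plate 90 x 84 x 6 mm without a tab, left of the carrier. Origin under its centre.
- tip_box: Bystander: grey box 87 x 122 x 51 mm with a clear lid. Origin under its centre.
- dishes: Bystander: three stacked round dishes, 90 mm across, 44 mm high. Origin under the centre.
- bottle: Bystander: amber bottle, 60 mm across, 140 mm tall. Origin under its centre.
- tube_rack: Bystander: white rack 70 x 190 mm with capped tubes, 80 mm high. Origin under its centre.
- slide_box: Bystander: flat black box 102 x 87 x 26 mm. Origin under its centre.
- forceps: Bystander: steel forceps 120 mm long, 8 mm high, lying between the stage and the carrier, towards the robot. Origin under its middle.
Not all that is in view belongs to the job. What is shaped like the carrier but green is not meant.

How it is judged (in metres and radians):
On the way, in this order (a step that is already met when the one before it is completed fails the run):
1. the pointer is on the mark (within 2.5 mm along the travel) for half a second, with the carrier still out of the slot (y of pointer_tip in the frame of mark_tip between -0.0025 and 0.0025 m and horizontal distance between carrier_nose and slot_home above 0.1 m), for 0.5 s.
2. the carrier lies on the slot floor with its leading edge behind the lip (x of carrier_nose in the frame of slot_home above -0.0135 m and z of carrier_nose in the frame of slot_home between -0.003 and 0.004 m and y of carrier_nose in the frame of slot_home between -0.01 and 0.01 m), for 0.1 s.
At the end, for the whole second after the job is handed in: The carrier is fully home behind the lip (leading edge within 2 mm of home, flat within 3 mm, bar pressed at least 8 mm), still held by the fingers, at rest, pressed on the bar with more than 6.5 N (the spring alone gives 5 N), with the pointer within 3.5 mm of the mark (y of pointer_tip in the frame of mark_tip between -0.0035 and 0.0035 m and x of carrier_nose in the frame of slot_home between -0.002 and 0.003 m and y of carrier_nose in the frame of slot_home between -0.008 and 0.008 m and z of carrier_nose in the frame of slot_home between -0.003 and 0.003 m and angle between carrier's own z axis and vertical below 0.06 rad and value of joint bar above 0.008 m and contact force between carrier and bar above 6.5 N and contact force between the fingers and carrier above 2 N and linear speed of carrier below 0.01 m/s); the arm keeps its last pose, push and grip.
It fails at once if a bystander is pushed more than 30 mm from its place (distance of any of cover_plate, tip_box, dishes, bottle, tube_rack, slide_box, forceps from where it was at the start of the episode above 0.03 m).
It also fails if it takes over 67 s, if anything falls off the work surface, if the arm or the gripper's body presses on something with over 40 N, if the wrist force passes 120 N, or if a joint passes its speed limit or range.

## Working session

There is one attempt and no reset: what is moved stays moved. The work goes in short steps, Python scripts to look and compute and a tool call to move; the robot and the scene stay as the last step left them, time stands still between calls to the robot, and variables do not carry over. Pictures are saved under pics/ and viewed, at most 10 in all, crops included, and the job is handed in when it is done.

Besides the shell and the picture viewer there is one more tool, called by a JSON object that holds its "fn" and its "kwargs". apply_moves: Moves the arm, as the interface text tells. Its arguments: {"type":"object","properties":{"series":{"type":"array"},"fingers":{"type":"number"},"force":{"type":"number"}},"required":["series"]}

```bash
ls; mkdir -p pics
cat > h.py <<'E'
import numpy as np,cv2
from scipy.spatial.transform import Rotation as R
from bench import env
def cam(n):
    p=env.camera_params(n)
    f=210/np.tan(np.radians(p['fovy'])/2)
    if 'mount' in p:
        s=env.read_state();T=np.eye(4);T[:3,:3]=R.from_rotvec(s['orientation']).as_matrix();T[:3,3]=s['position']
        C=T@np.array(p['mount'])
    else: C=np.linalg.inv(np.array(p['camera_from_world']))
    return C,f,p['cx'],p['cy']
def onz(c,uv,z):
    C,f,cx,cy=c
    d=C[:3,:3]@np.array([(uv[0]-cx)/f,(uv[1]-cy)/f,1.]);o=C[:3,3]
    return o+d*(z-o[2])/d[2]
def pix(c,P):
    C,f,cx,cy=c
    q=np.linalg.inv(C)@np.append(P,1.);return cx+f*q[0]/q[2],cy+f*q[1]/q[2]
def shot(n,name):
    c=cam(n);im=env.read_camera(n);cv2.imwrite('pics/'+name+'.png',im[:,:,::-1]);np.save('pics/'+name+'.npy',np.array([*c[0].ravel(),*c[1:]]));return c,im
def load(name):
    a=np.load('pics/'+name+'.npy');return (a[:16].reshape(4,4),*a[16:]),cv2.imread('pics/'+name+'.png')
E
python3 - <<'E'
from h import *
for n in('top','scene','wrist'):
    print(n,env.camera_params(n)); c,im=shot(n,n+'0')
print(env.read_state(),env.tip_reach)
E
```

```text
pics
top {'fovy': 52.06892336209125, 'cx': 281.5163627401703, 'cy': 210.5323438789106, 'camera_from_world': array([[-2.74725073e-02, -9.99581715e-01, -9.03641262e-03,
         6.49247302e+01],
       [-9.89325309e-01,  2.84825830e-02, -1.42913173e-01,
         5.19102160e+02],
       [ 1.43110775e-01,  5.01376851e-03, -9.89693977e-01,
         1.12905731e+03],
       [ 0.00000000e+00,  0.00000000e+00,  0.00000000e+00,
         1.00000000e+00]])}
scene {'fovy': 57.55810692030426, 'cx': 277.71197929713776, 'cy': 211.4686104286166, 'camera_from_world': array([[ 5.81929551e-01,  8.13209316e-01,  6.97183158e-03,
        -3.22425202e+02],
       [ 6.24010386e-01, -4.41009124e-01, -6.45075183e-01,
        -2.69253306e+02],
       [-5.21506507e-01,  3.79738807e-01, -7.64087300e-01,
         1.36660501e+03],
       [ 0.00000000e+00,  0.00000000e+00,  0.00000000e+00,
         1.00000000e+00]])}
wrist {'fovy': 67.04557544952267, 'cx': 276.47575081605976, 'cy': 216.2578469428285, 'mount': array([[-2.14546842e-05, -9.59303226e-01, -2.82377973e-01,
         7.22848658e+01],
       [ 9.99999912e-01
[... 232 characters left out ...]
}
{'time': 0.15, 'joint_pos': array([ 1.18367914e+00,  2.91142133e-01, -1.53943168e-01,  1.12671132e+00,
       -2.89670344e-05,  1.43148960e+00]), 'joint_velocities': array([ 0.0022373 , -0.00156308,  0.00023123,  0.00010814,  0.00124623,
       -0.00119903]), 'tau': array([ 1.58274986e-03, -5.37367201e+01,  3.31521463e+01,  1.14812411e-02,
       -1.95003395e-04,  4.93100259e-06]), 'position': array([128.64685132, 508.62711033, 210.3724399 ]), 'orientation': array([-3.88235738e-01, -3.11727695e+00,  1.52886215e-03]), 'force': array([-1.05394475, -1.14640331,  0.57574558]), 'moment': array([ 0.00147971, -0.04196151, -0.02317622]), 'grip_force': 0.0, 'gripper_width': 0.9989798332925458} 17.0
```

View pics/top0.png

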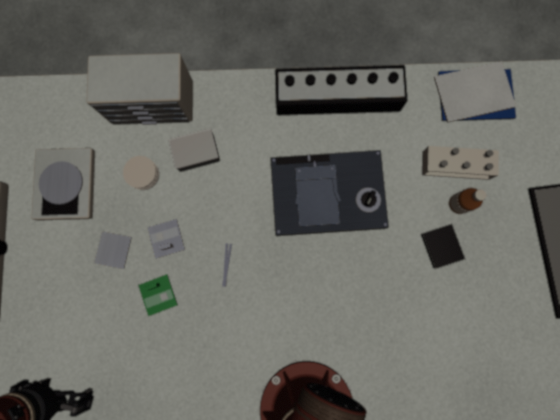

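The top view shows the stage (330,193), knob (369,200), carrier (166,239), plain cover plate (113,249), green decoy (158,295) and forceps (227,265). I'll enlarge the stage and the carrier.

Run:
```python
from h import *
c,im=load('top0')
a=cv2.resize(im[140:245,262:397],None,fx=4.4,fy=4.4,interpolation=cv2.INTER_CUBIC)
b=cv2.resize(im[210:320,90:240],None,fx=2,fy=2,interpolation=cv2.INTER_CUBIC)
o=np.zeros((600,800,3),np.uint8);o[:a.shape[0],:a.shape[1]]=np.clip(a*1.8,0,255)
cv2.imwrite('pics/c1.png',np.clip(a*1.8,0,255))
# carrier plate
for nm,uv,z in [('knob',(369,200),60),('carrier',(166,239),6),('corner tl',(272,155),30),('tr',(381,151),30),('bl',(275,235),30),('br',(387,230),30),('forceps',(227,265),4)]:
    print(nm,onz(c,uv,z).round(0))
```

```text
knob [ 539. -184.   60.]
carrier [455. 372.   6.]
corner tl [679.  73.  30.]
tr [ 681. -231.   30.]
bl [455.  70.  30.]
br [ 460. -234.   30.]
forceps [379. 204.   4.][ WARN:0@0.348] global loadsave.cpp:1063 imwrite_ Unsupported depth image for selected encoder is fallbacked to CV_8U.
```

View pics/c1.png

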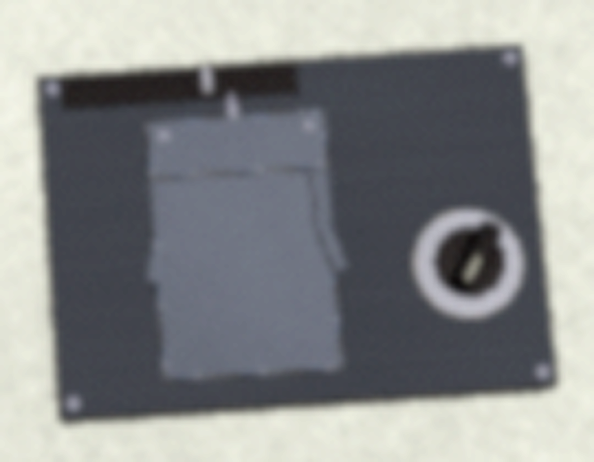

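```bash
cat >> h.py <<'E'
def go(P,yaw,d=None):
    s=env.read_state();M=R.from_rotvec(s['orientation']).as_matrix()
    y0=np.arctan2(M[1,0],M[0,0]);p=M.T@(np.array(P)-s['position'])
    t=-((yaw-y0+np.pi)%(2*np.pi)-np.pi)
    print('dp',(p/400).round(4),'turn',round(t/2,4),'yaw now',round(y0,4),'pos',s['position'].round(1),'rows',np.linalg.norm(p)/41.7,'t',s['time'])
E
python3 - <<'E'
from h import *
go((364,200,230),2.894); go((590,-90,230),2.894)
E
```

```text
dp [-0.7597 -0.6037 -0.0486] turn -0.0001 yaw now 2.8938 pos [128.6 508.6 210.4] rows 9.319471806699001 t 0.15
dp [-1.4852 -1.168  -0.0481] turn -0.0001 yaw now 2.8938 pos [128.6 508.6 210.4] rows 18.13029552585637 t 0.15
```

{"fn": "apply_moves", "kwargs": {"series": [{"dp": [-0.75, -0.6, -0.05], "turn": 0}, {"dp": [-0.75, -0.6, -0.05], "turn": 0}, {"dp": [-0.75, -0.6, -0.05], "turn": 0}, {"dp": [-0.75, -0.6, -0.05], "turn": 0}, {"dp": [-0.75, -0.6, -0.05], "turn": 0}, {"dp": [-0.75, -0.6, -0.05], "turn": 0}, {"dp": [-0.75, -0.6, -0.05], "turn": 0}, {"dp": [-0.75, -0.6, -0.05], "turn": 0}]}}

```text
time: 0.82
position: [330.4, 241.8, 228.3]
orientation: [0.388, 3.117, 0.0]
force: [1.1, 0.8, 0.3]
gripper_width: 0.999
grip_force: 0.0
```

{"fn": "apply_moves", "kwargs": {"series": [{"dp": [-0.82, -0.65, 0], "turn": 0}, {"dp": [-0.82, -0.65, 0], "turn": 0}, {"dp": [-0.82, -0.65, 0], "turn": 0}, {"dp": [-0.82, -0.65, 0], "turn": 0}, {"dp": [-0.82, -0.65, 0], "turn": 0}, {"dp": [-0.82, -0.65, 0], "turn": 0}, {"dp": [-0.82, -0.65, 0], "turn": 0}, {"dp": [-0.82, -0.65, 0], "turn": 0}]}}

```text
time: 1.48
position: [532.9, -23.3, 228.0]
orientation: [-0.389, -3.117, -0.0]
force: [1.3, 0.3, -0.1]
gripper_width: 0.997
grip_force: 0.0
```

Run:
```python
from h import *
go((590,-90,230),2.894)
c,im=shot('wrist','w1')
```

```text
dp [-0.1793 -0.1267 -0.0051] turn -0.0003 yaw now 2.8934 pos [532.9 -23.3 228. ] rows 2.1063419466884 t 1.4833
```

View pics/w1.png

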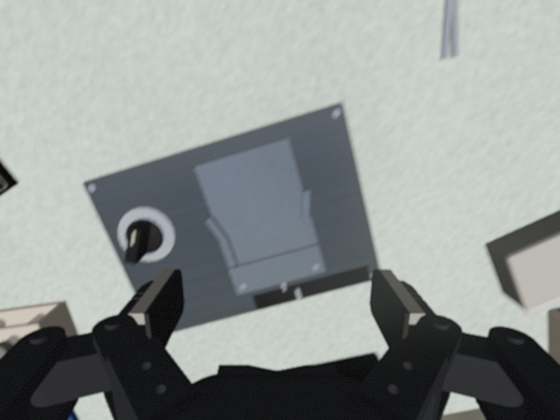

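The view shows the knob at about (143,238), pointer at (283,288), mark at (297,293) and plate corners at (85,182) and (342,103). I'll refine them.

Run:
```python
from h import *
c,im=load('w1')
a=onz(c,(85,182),30);b=onz(c,(342,103),30);d=onz(c,(377,272),30)
st=np.arctan2(*(b-a)[1::-1])-np.pi/2; print(a,b,d,'stage yaw',st, np.arctan2(*(d-b)[1::-1]))
u=np.array([np.cos(st),np.sin(st)]);v=np.array([-u[1],u[0]])
p=onz(c,(283,288),34);m=onz(c,(297,293),36);print('pt',p,'mk',m,'dy',(m-p)[:2]@v)
# knob center: disc ring on plate (z?) 
for uv in((147,236),(146,235)):
  for z in(44,34):print(onz(c,uv,z))
A=cv2.resize(im[190:280,100:190],None,fx=6,fy=6,interpolation=cv2.INTER_CUBIC)
B=cv2.resize(im[265,225][None,None]if 0 else im[265:310,240:330],(260,130),interpolation=cv2.INTER_CUBIC)
B=cv2.resize(B,(260,130))
o=np.zeros((540,800,3),np.uint8);o[:,:540]=A;o[:130,540:]=B
cv2.imwrite('pics/c2.png',cv2.convertScaleAbs(o,alpha=1.6))
```

```text
[ 471.96916677 -235.35085935   30.        ] [460.26154053  68.247273    30.        ] [667.91958669  72.98734465  30.        ] stage yaw 0.03854380744271779 0.022822369447454315
pt [658.48134755 -46.32934542  34.        ] mk [668.56090119 -30.68704414  36.        ] dy 15.242275234017438
[ 548.33820971 -182.56458715   44.        ]
[ 550.79265742 -187.65478559   34.        ]
[ 546.88866199 -183.25104008   44.        ]
[ 549.30145569 -188.36096434   34.        ]
```

View pics/c2.png

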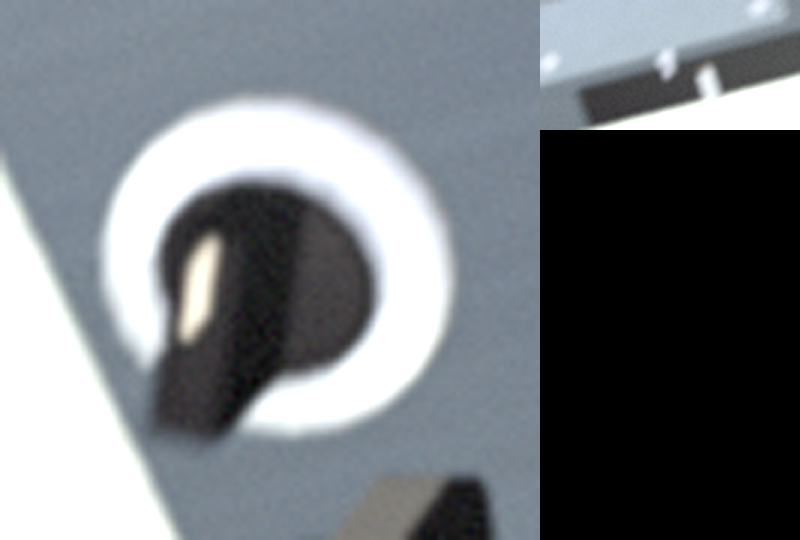

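Run:
```python
from h import *
c,im=load('w1')
print(onz(c,(144.5,236.5),44),onz(c,(146.2,234.2),31))
a=onz(c,(135.8,230),74);b=onz(c,(131,246.6),74);print(a,b,np.arctan2(*(b-a)[1::-1]))
print(pix(c,(548,-186,74)))
go((548,-186,150),2.63)
```

```text
[ 548.20412743 -185.61057171   44.        ] [ 549.12106784 -189.29308366   31.        ]
[ 531.7111887  -176.37599509   74.        ] [ 548.13656375 -188.29989591   74.        ] -0.6279266118414952
(np.float64(132.95895389118368), np.float64(245.99471656585672))
dp [-0.1229 -0.3736  0.1947] turn 0.1301 yaw now 2.8902 pos [537.4 -28.8 227.4] rows 4.209935512699379 t 1.5333
```

{"fn": "apply_moves", "kwargs": {"series": [{"dp": [-0.123, -0.374, 0.195], "turn": 0.13}, {"dp": [-0.123, -0.374, 0.195], "turn": 0.13}, {"dp": [-0.123, -0.374, 0.195], "turn": 0.13}, {"dp": [-0.123, -0.374, 0.195], "turn": 0.13}, {"dp": [-0.123, -0.374, 0.195], "turn": 0.13}, {"dp": [-0.123, -0.374, 0.195], "turn": 0.13}, {"dp": [-0.123, -0.374, 0.195], "turn": 0.13}, {"dp": [-0.123, -0.374, 0.195], "turn": 0.13}]}}

```text
time: 2.2
position: [543.4, -177.2, 150.7]
orientation: [0.788, 3.041, 0.001]
force: [-0.7, 0.2, -0.2]
gripper_width: 0.998
grip_force: 0.0
```

Run:
```python
from h import *
c,im=shot('wrist','w2')
go((548,-186,150),2.63);print(pix(c,(548,-186,74)))
```

```text
dp [-0.0204 -0.0142  0.0024] turn 0.0026 yaw now 2.6352 pos [ 543.6 -177.1  151. ] rows 0.23997580489755305 t 2.25
(np.float64(269.5955049452914), np.float64(227.89310043824904))
```

View pics/w2.png

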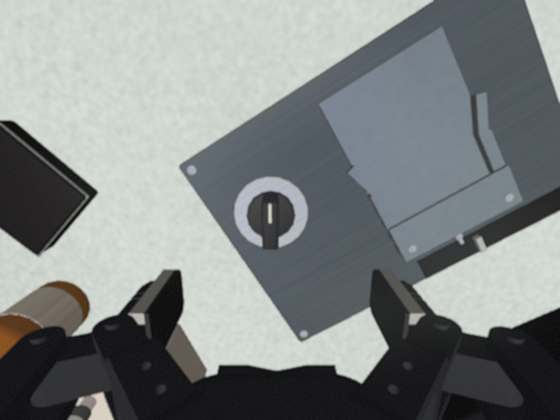

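The bar lies vertical in the picture, so it is along tool x, with its top centre at about (270,221). The pointer tip is at (460,238) and the mark at (480,243).

Run:
```python
from h import *
c,im=load('w2')
g=cv2.cvtColor(im,cv2.COLOR_BGR2GRAY)
r=im[170:260,225:320];dark=(r.max(2)<32).astype(np.uint8)
n,l,s,ce=cv2.connectedComponentsWithStats(dark);
for i in range(1,n):
  if s[i][4]>40:print(s[i]+np.array([225,170,0,0,0]),ce[i]+[225,170])
for r0 in range(188,254,4):print(r0,g[r0,255:286].tolist())
k=onz(c,(270.3,221),74);print(k)
a=onz(c,(191,170),31);b=onz(c,(304,334),31);print('st',np.arctan2(*(b-a)[1::-1]))
st=np.arctan2(*(b-a)[1::-1]);v=np.array([-np.sin(st),np.cos(st)])
p=onz(c,(460.5,239),34);m=onz(c,(480,243),36);print(p,m,(m-p)[:2]@v)
```

```text
188 [185, 184, 184, 184, 186, 186, 187, 187, 188, 187, 187, 187, 186, 187, 186, 183, 182, 184, 184, 186, 187, 187, 187, 186, 184, 182, 181, 181, 181, 182, 182]
192 [188, 189, 189, 187, 183, 167, 144, 127, 118, 108, 92, 76, 68, 63, 56, 50, 51, 54, 64, 74, 84, 96, 105, 113, 122, 145, 165, 181, 186, 187, 186]
196 [136, 102, 72, 60, 64, 68, 68, 60, 50, 44, 40, 42, 42, 43, 43, 44, 41, 41, 40, 39, 40, 42, 44, 55, 66, 66, 61, 57, 55, 67, 97]
200 [71, 72, 74, 72, 73, 70, 66, 53, 45, 41, 43, 44, 44, 42, 44, 45, 43, 44, 43, 43, 42, 43, 43, 52, 62, 67, 67, 67, 68, 65, 64]
204 [70, 71, 71, 72, 72, 69, 56, 48, 57, 58, 62, 62, 83, 133, 173, 174, 128, 74, 59, 62, 57, 52, 48, 53, 62, 65, 66, 65, 66, 64, 63]
208 [69, 72, 68, 68, 69, 66, 56, 53, 58, 61, 65, 65, 91, 159, 206, 204, 157, 85, 60, 61, 58, 52, 49, 49, 62, 65, 63, 64, 64, 62, 61]
212 [70, 68, 68, 67, 68, 64, 56, 51, 56, 64, 64, 62, 91, 159, 204, 203, 155, 87, 60, 60, 59, 53, 48, 50, 59, 63, 64, 62, 63, 62, 61]
216 [66, 70, 67, 66, 68, 62, 57, 55, 58, 61, 62, 63, 90, 158, 204, 203, 158, 88, 60, 61, 60, 51, 48, 48, 56, 62, 62, 63, 61, 59, 59]

[... 676 characters left out ...]
87, 189, 190, 190, 190, 174, 120, 61, 53, 56, 63, 60, 60, 57, 55, 57, 59, 55, 55, 51, 45, 59, 127, 178, 190, 188, 187, 187, 187, 186]
244 [140, 158, 169, 177, 185, 189, 177, 126, 61, 51, 58, 59, 59, 57, 55, 56, 54, 56, 54, 54, 50, 47, 61, 127, 178, 191, 188, 184, 177, 174, 165]
248 [91, 92, 91, 89, 91, 92, 93, 82, 70, 62, 58, 58, 57, 56, 57, 56, 57, 56, 58, 54, 54, 57, 62, 81, 94, 94, 91, 89, 90, 89, 91]
252 [94, 93, 94, 94, 95, 94, 94, 95, 96, 96, 94, 94, 96, 94, 95, 94, 93, 94, 93, 92, 91, 92, 92, 92, 93, 92, 93, 91, 91, 90, 90]
[ 543.2399299 -182.6745534   74.       ]
st 0.04285573023456522
[656.4446417  -41.22922661  34.        ] [667.92955801 -27.27859883  36.        ] 13.44577496395905
```

Run:
```python
from h import *
go((546.5,-185,66),2.635)
```

```text
dp [-0.0158 -0.0139  0.2124] turn 0.0001 yaw now 2.6352 pos [ 543.6 -177.1  151. ] rows 2.0476744539408926 t 2.25
```

{"fn": "apply_moves", "kwargs": {"series": [{"dp": [-0.016, -0.014, 0.1], "turn": 0}, {"dp": [-0.016, -0.014, 0.16], "turn": 0}, {"dp": [-0.016, -0.014, 0.2], "turn": 0}, {"dp": [-0.016, -0.014, 0.212], "turn": 0}, {"dp": [-0.016, -0.014, 0.212], "turn": 0}, {"dp": [-0.016, -0.014, 0.212], "turn": 0}]}}

```text
time: 2.75
position: [546.9, -185.8, 66.6]
orientation: [0.787, 3.04, -0.0]
force: [-0.5, 1.0, 0.5]
gripper_width: 1.003
grip_force: 0.0
```

{"fn": "apply_moves", "kwargs": {"series": [{"dp": [0, 0, 0], "turn": 0}, {"dp": [0, 0, 0], "turn": 0}, {"dp": [0, 0, 0], "turn": 0}, {"dp": [0, 0, 0], "turn": 0}, {"dp": [0, 0, 0], "turn": 0}, {"dp": [0, 0, 0], "turn": 0}, {"dp": [0, 0, 0], "turn": 0}, {"dp": [0, 0, 0], "turn": 0}], "fingers": -1, "force": 60}}

```text
time: 3.42
position: [546.0, -186.3, 65.3]
orientation: [-0.789, -3.041, -0.0]
force: [0.1, -0.3, -0.2]
gripper_width: -0.005
grip_force: 0.0
```

Run:
```python
from h import *
print(env.read_state())
shot('wrist','w3');c,im=shot('scene','s3')
u,v=map(int,pix(c,(547,-185,67)));print(u,v)
w=cv2.imread('pics/w3.png')
a=cv2.resize(im[v-45:v+45,u-45:u+45,::-1],(400,400),interpolation=cv2.INTER_CUBIC)
o=np.zeros((420,800,3),np.uint8);o[:,:400]=w[:,80:480];o[:400,400:]=a
cv2.imwrite('pics/c3.png',o)
```

```text
{'time': 3.4167, 'joint_pos': array([-4.55540660e-01,  5.05125021e-01, -2.32046951e-01,  8.33761394e-01,
       -1.49444648e-06,  5.23730740e-02]), 'joint_velocities': array([-0.00056848,  0.0013702 , -0.00035814, -0.001284  ,  0.00047643,
       -0.00088826]), 'tau': array([ 3.20508414e-03, -6.36309242e+01,  2.89171547e+01,  3.80272191e-03,
       -2.39575420e-04,  6.97355313e-05]), 'position': array([ 546.01841793, -186.32052584,   65.29081291]), 'orientation': array([-7.89246956e-01, -3.04069863e+00, -4.07978486e-05]), 'force': array([ 0.12519867, -0.34877568, -0.22908217]), 'moment': array([ 0.0439128, -0.0400717, -0.0017642]), 'grip_force': 0.0, 'gripper_width': -0.004793209701692805}
216 255
```

View pics/c3.png

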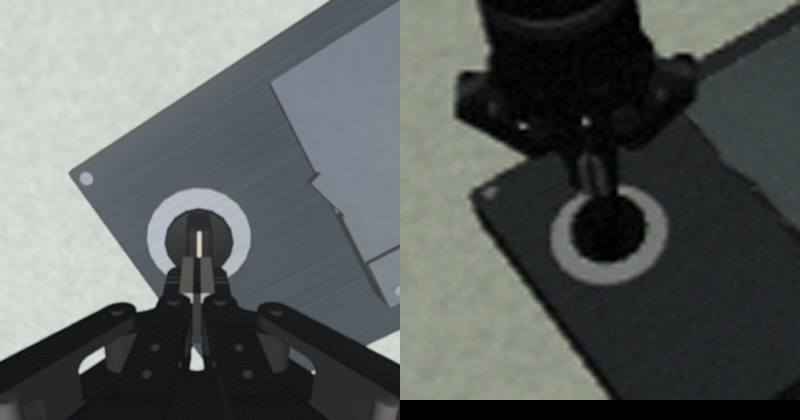

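Run:
```python
from h import *
c,im=load('s3');w,_=load('w3')
for P in [(546,-186,48),(546,-186,65),(547,-185,44),(547,-185,74)]:
    q=pix(c,P);print(P,'scene crop',(np.array(q)-[171,210])*4.444+[400,0],'wrist crop',np.array(pix(w,P))-[80,0])
c,_=load('top0');print('bottle',onz(c,(469,199),130))
print([n for n in dir(env) if n[0]!='_'])
```

```text
(546, -186, 48) scene crop [602.93236984 220.12732604] wrist crop [196.90067638 245.63686953]
(546, -186, 65) scene crop [599.47694172 203.63603705] wrist crop [196.95845376 256.87092044]
(547, -185, 44) scene crop [606.11785297 224.29356505] wrist crop [199.06316942 243.84125228]
(547, -185, 74) scene crop [600.05169953 195.07735697] wrist crop [199.53754123 264.3583229 ]
bottle [ 522.96484636 -418.79098512  130.        ]
['Unreachable', 'camera_params', 'finish_job', 'read_camera', 'read_state', 'tip_reach']
```

{"fn": "apply_moves", "kwargs": {"series": [{"dp": [0, 0, 0], "turn": 0.02}, {"dp": [0, 0, 0], "turn": 0.04}, {"dp": [0, 0, 0], "turn": 0.06}, {"dp": [0, 0, 0], "turn": 0.08}, {"dp": [0, 0, 0], "turn": 0.1}, {"dp": [0, 0, 0], "turn": 0.1}, {"dp": [0, 0, 0], "turn": 0.1}]}}

```text
time: 4.1
position: [546.1, -186.3, 65.3]
orientation: [-1.087, -2.947, 0.0]
force: [0.4, 0.6, -0.2]
gripper_width: 0.001
grip_force: 0.0
```

Run:
```python
from h import *
s=env.read_state();print(s['moment'],s['force'],s['gripper_width'],s['grip_force'])
c,w=shot('wrist','w4');w=w[:,:,::-1]
o=np.hstack([cv2.resize(cv2.imread('pics/w3.png')[180:360,210:340],(400,554)),cv2.resize(w[180:360,210:340],(400,554))])
cv2.imwrite('pics/c4.png',cv2.convertScaleAbs(o,alpha=1.8))
```

```text
[-0.01932655 -0.02806376  0.07026036] [ 0.4479408   0.57039732 -0.2440276 ] 0.0013972504825062904 0.0
```

View pics/c4.png

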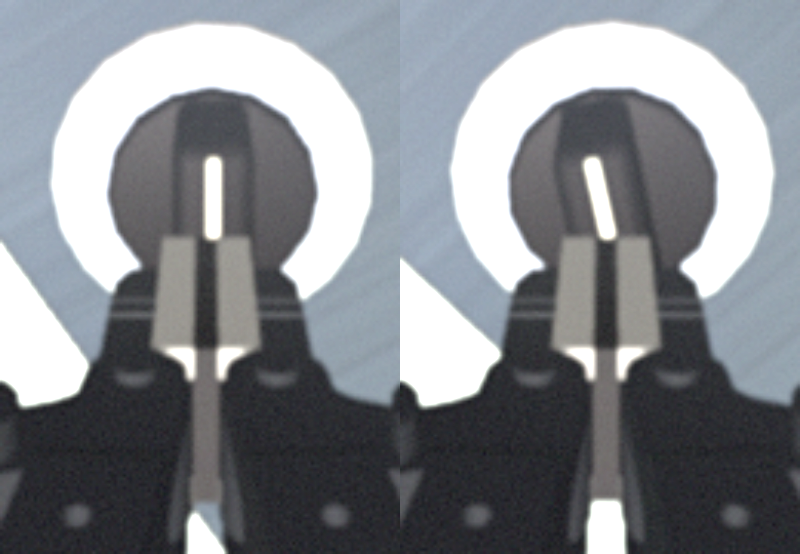

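The fingers are shut but the bar is untouched. In both views the tips stand above the bar top, at about z 80. I'll open, go back and lower; the open fingers clear the disc.

{"fn": "apply_moves", "kwargs": {"series": [{"dp": [0, 0, 0], "turn": -0.02}, {"dp": [0, 0, 0], "turn": -0.05}, {"dp": [0, 0, 0], "turn": -0.1}, {"dp": [0, 0, 0], "turn": -0.1}, {"dp": [0, 0, 0], "turn": -0.1}, {"dp": [0, 0, 0], "turn": -0.1}, {"dp": [0, 0, 0.02], "turn": -0.1}, {"dp": [0, 0, 0.035], "turn": -0.1}], "fingers": 1}}

```text
time: 4.82
position: [546.2, -186.4, 50.8]
orientation: [0.791, 3.04, -0.0]
force: [-1.1, -0.0, -0.8]
gripper_width: 1.004
grip_force: 0.0
```

{"fn": "apply_moves", "kwargs": {"series": [{"dp": [0, 0, 0], "turn": 0}, {"dp": [0, 0, 0], "turn": 0}, {"dp": [0, 0, 0], "turn": 0}, {"dp": [0, 0, 0], "turn": 0}, {"dp": [0, 0, 0], "turn": 0}, {"dp": [0, 0, 0], "turn": 0}, {"dp": [0, 0, 0], "turn": 0}, {"dp": [0, 0, 0], "turn": 0}], "fingers": -1}}

```text
time: 5.48
position: [546.8, -185.5, 51.8]
orientation: [0.788, 3.04, 0.003]
force: [1.8, 5.0, 3.3]
gripper_width: 0.116
grip_force: 58.6
```

{"fn": "apply_moves", "kwargs": {"series": [{"dp": [0, 0, 0], "turn": 0}, {"dp": [0, 0, 0], "turn": 0}, {"dp": [0, 0, 0.015], "turn": 0}, {"dp": [0, 0, 0.03], "turn": 0}, {"dp": [0, 0, 0.03], "turn": 0}], "fingers": 0}}

```text
time: 5.9
position: [545.1, -186.0, 37.8]
orientation: [-0.789, -3.039, -0.0]
force: [0.4, 0.3, -0.3]
gripper_width: 0.497
grip_force: 0.0
```

{"fn": "apply_moves", "kwargs": {"series": [{"dp": [0, 0, 0], "turn": 0}, {"dp": [0, 0, 0], "turn": 0}, {"dp": [0, 0, 0], "turn": 0}, {"dp": [0, 0, 0], "turn": 0}, {"dp": [0, 0, 0], "turn": 0}, {"dp": [0, 0, 0], "turn": 0}], "fingers": -1}}

```text
time: 6.4
position: [546.6, -185.4, 39.6]
orientation: [0.788, 3.041, 0.003]
force: [1.0, 4.7, 1.2]
gripper_width: 0.145
grip_force: 59.2
```

{"fn": "apply_moves", "kwargs": {"series": [{"dp": [0, 0, 0], "turn": 0.03}, {"dp": [0, 0, 0], "turn": 0.07}, {"dp": [0, 0, 0], "turn": 0.11}, {"dp": [0, 0, 0], "turn": 0.15}, {"dp": [0, 0, 0], "turn": 0.19}, {"dp": [0, 0, 0], "turn": 0.23}, {"dp": [0, 0, 0], "turn": 0.25}, {"dp": [0, 0, 0], "turn": 0.25}]}}

```text
time: 7.07
position: [546.7, -185.2, 39.6]
orientation: [1.519, 2.75, 0.004]
force: [2.3, 6.3, 0.7]
gripper_width: 0.147
grip_force: 59.2
```

Run:
```python
from h import *
s=env.read_state();print(s['moment'],s['force'],s['gripper_width'],s['grip_force'],s['position'])
c,w=shot('wrist','w5');t,im=shot('top','t5')
a=cv2.resize(im[140:245,262:397,::-1],(380,296),interpolation=cv2.INTER_CUBIC)
o=np.zeros((420,800,3),np.uint8);o[:,:]=0
o[:,:420]=w[:,70:490,::-1];o[:296,420:]=cv2.convertScaleAbs(a,alpha=1.7)
cv2.imwrite('pics/c5.png',o)
```

```text
[ 1.14508983 -0.40986929 -0.07838244] [2.31666741 6.30311056 0.74109857] 0.14738782547065485 59.18752312660217 [ 546.66750418 -185.16042746   39.58239964]
```

View pics/c5.png

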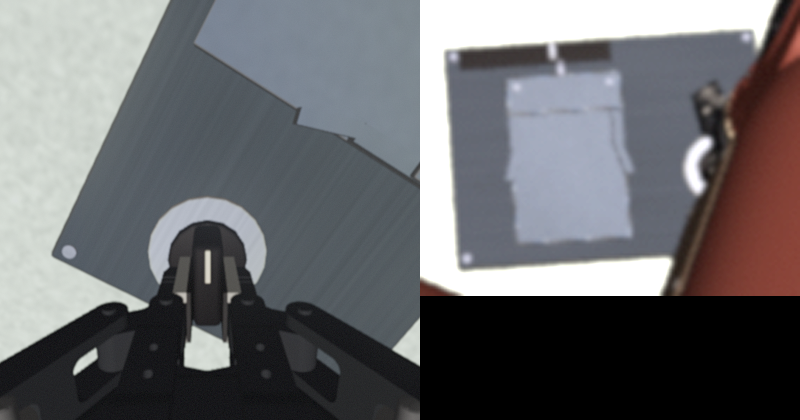

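The knob turns with the gripper: in the top view the pointer (crop 561,68) has moved close to the mark (552,50). I'll measure both in the top pictures.

```bash
cat >> h.py <<'E'
def gap(name,st=0.036):
    c,im=load(name);g=im.astype(float).sum(2)/3
    r=g[148:176,296:330]
    G=cv2.resize(r,None,fx=8,fy=8,interpolation=cv2.INTER_CUBIC)
    return c,im,r
E
python3 - <<'E'
from h import *
for n in('top0','t5'):
    c,im,r=gap(n)
    print(n);print('\n'.join(' '.join('%3d'%x for x in row) for row in r[4:22]))
E
```

```text
top0
128 126 126 126 125 124 125 127 127 127 125 125 123 123 125 127 127 126 124 125 125 124 123 122 118 117 116 116 115 113 112 110 111 111
126 125 124 124 124 122 122 125 125 124 120 118 116 114 114 116 116 113 111 112 111 111 108 104  97  94  95  93  88  85  84  81  80  81
116 115 113 113 112 110 109 110 111 108 102  99 100  93  88  88  85  81  79  78  77  75  71  68  62  59  59  57  52  49  48  46  46  47
 87  86  83  80  79  77  75  74  74  71  66  74  86  79  62  52  49  44  41  40  39  36  35  32  31  29  27  27  26  25  24  24  27  33
 50  49  45  43  42  40  38  36  35  34  37  59  82  78  53  31  24  23  21  22  21  22  21  19  19  21  19  19  20  20  20  20  22  30
 26  25  23  22  23  22  20  21  21  21  27  55  81  81  54  27  20  19  19  19  19  20  19  19  18  18  19  19  20  18  19  20  24  29
 18  18  19  19  20  18  19  18  17  20  26  51  78  81  56  30  20  20  17  20  19  19  20  19  19  19  19  21  19  20  19  20  22  29
 18  18  19  18  19  19  19  19  18  19  24  47  72  77  55  29  20  21  21  21  19  18  19  21  19  19  19  21  20  19  21  19  21  28
 19  19
[... 3103 characters left out ...]
  66  67  68  70  73
 62  63  63  62  63  64  64  64  64  64  65  65  65  69  89 115 118  97  79  76  74  73  74  77  77  78  78  77  76  77  77  80  83  87
 64  66  67  69  70  71  73  74  77  77  77  77  75  77  87 103 108  99  91  93  91  89  90  93  94  95  95  93  92  92  92  94  96 100
 74  77  79  81  83  86  88  90  93  94  94  93  92  92  94  99 102  99  98  99  99  98  99 100 101 101 101 100  99  99 100 103 109 111
 93  94  93  94  95  97  97  99 100 101 100 101 100 100 100 100 101 101 100 100 100 101 101 101 101 102 102 102 102 101 102 108 119 123
110 105 101 100 100 101 100 101 101 101 101 101 101 101 101 100 101 100 101 101 100 101 100 101 101 102 102 102 102 102 102 108 118 122
```

```bash
cat >> h.py <<'E'
def topgap(name):
    c,im,r=gap(name)
    def cen(rows):
        out=[]
        for k in rows:
            x=r[k]; i=9+np.argmax(x[9:22]); w=np.arange(i-3,i+4); b=min(x[i-3],x[i+3]); q=np.clip(x[w]-b,0,None); out.append((296+(q*w).sum()/q.sum(),148+k))
        return np.array(out)
    m=cen((8,9,10,11));p=cen((15,16,17)) 
    M=[onz(c,a,35)[:2] for a in m];P=[onz(c,a,34)[:2] for a in p]
    for st in(.03,.043):
        v=np.array([-np.sin(st),np.cos(st)]);print(name,'gap',st,np.mean(M@v)-np.mean(P@v))
E
python3 - <<'E'
from h import *
topgap('top0');topgap('t5')
for n in('top0','t5'):  # plate screws -> stage yaw
    c,im=load(n)
c,im=load('top0');g=im.max(2)
P=[]
for (u,v) in [(274,160),(378,153),(279,231),(385,224)]:
    q=g[v-4:v+5,u-4:u+5].astype(float);q=np.clip(q-q.min()-.5*np.ptp(q),0,None);Y,X=np.mgrid[v-4:v+5,u-4:u+5]
    P.append(onz(c,((q*X).sum()/q.sum(),(q*Y).sum()/q.sum()),31)[:2])
P=np.array(P).round(1);print(P.tolist())
for a,b in((0,1),(2,3)):d=P[a]-P[b];print(np.arctan2(-d[0],d[1]))
for a,b in((0,2),(1,3)):d=P[a]-P[b];print(np.arctan2(d[1],d[0]))
E
```

```text
top0 gap 0.03 15.137467764471957
top0 gap 0.043 14.887291789426492
t5 gap 0.03 7.453973235902055
t5 gap 0.043 7.210426331090211
[[671.6, 71.3], [680.7, -228.4], [461.1, 64.4], [475.6, -239.1]]
0.030354370877162248
0.04773964679480296
0.032767364906164685
0.052122420840984125
```

{"fn": "apply_moves", "kwargs": {"series": [{"dp": [0, 0, 0], "turn": 0.04}, {"dp": [0, 0, 0], "turn": 0.08}, {"dp": [0, 0, 0], "turn": 0.12}, {"dp": [0, 0, 0], "turn": 0.16}, {"dp": [0, 0, 0], "turn": 0.2}, {"dp": [0, 0, 0], "turn": 0.24}, {"dp": [0, 0, 0], "turn": 0.24}, {"dp": [0, 0, 0], "turn": 0.24}]}}

```text
time: 7.83
position: [546.9, -185.0, 39.6]
orientation: [-2.127, -2.312, -0.004]
force: [4.2, 5.6, 1.1]
gripper_width: 0.146
grip_force: 59.1
```

Run:
```python
from h import *
shot('top','t6');topgap('t6');print(env.read_state()['moment'])
```

```text
t6 gap 0.03 0.04603183255608201
t6 gap 0.043 -0.1911239829213045
[ 1.41712191 -0.57285732 -0.11505514]
```

{"fn": "apply_moves", "kwargs": {"series": [{"dp": [0, 0, 0], "turn": 0}, {"dp": [0, 0, 0], "turn": 0}, {"dp": [0, 0, 0], "turn": 0}, {"dp": [0, 0, 0], "turn": 0}, {"dp": [0, 0, -0.1], "turn": 0}, {"dp": [0, 0, -0.2], "turn": 0}, {"dp": [0, 0, -0.3], "turn": 0}, {"dp": [0, 0, -0.4], "turn": 0}], "fingers": 1}}

```text
time: 8.55
position: [545.6, -186.3, 201.3]
orientation: [-2.128, -2.311, 0.0]
force: [2.3, 0.1, -1.2]
gripper_width: 1.001
grip_force: 0.0
```

Run:
```python
from h import *
go((600,-40,200),1.61)
```

```text
dp [0.3534 0.1657 0.0031] turn 0.0218 yaw now 1.6535 pos [ 545.6 -186.3  201.3] rows 3.7440381254563686 t 8.55
```

{"fn": "apply_moves", "kwargs": {"series": [{"dp": [0.353, 0.166, 0], "turn": 0.022}, {"dp": [0.353, 0.166, 0], "turn": 0.022}, {"dp": [0.353, 0.166, 0], "turn": 0.022}, {"dp": [0.353, 0.166, 0], "turn": 0.022}, {"dp": [0.353, 0.166, 0], "turn": 0.022}, {"dp": [0.353, 0.166, 0], "turn": 0.022}, {"dp": [0.353, 0.166, 0], "turn": 0.022}]}}

```text
time: 9.13
position: [600.3, -40.4, 199.2]
orientation: [2.177, 2.265, -0.001]
force: [0.3, -0.4, -0.5]
gripper_width: 0.998
grip_force: 0.0
```

Run:
```python
from h import *
c,im=shot('wrist','w7');shot('top','t7');topgap('t7')
print(pix(c,(657,-31,34)))
cv2.imwrite('pics/w7v.png',cv2.convertScaleAbs(im[:,:,::-1],alpha=1.3))
go((455,372,230),1.7)
```

```text
t7 gap 0.03 -4.452483817613583
t7 gap 0.043 -4.685710482418713
(np.float64(330.9281401302566), np.float64(187.21045627815366))
dp [ 1.0459 -0.324  -0.0769] turn -0.0458 yaw now 1.6085 pos [600.3 -41.2 199.3] rows 10.528716181586052 t 9.2333
```

View pics/w7v.png

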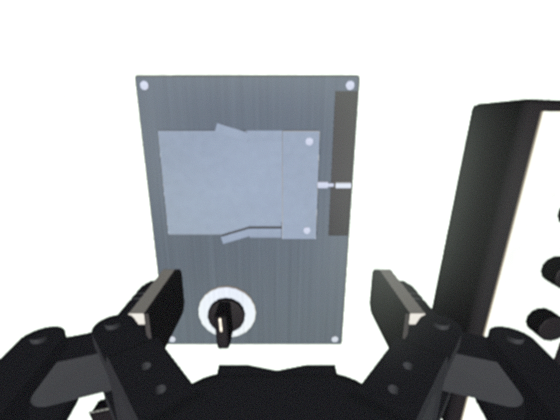

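Pointer (325,185) and mark (343,185) are in line. The lip edge is at column 282, with the flares symmetric about row 184. Next I'll take numbers for the pointer and slot.

Run:
```python
from h import *
c,im=load('w7');g=im.astype(float).mean(2)
def cen(cols,r0=176,r1=196):
    o=[]
    for u in cols:
        x=g[r0:r1,u];x=np.clip(x-x.min()-.5*np.ptp(x),0,None);o.append((u,(x*np.arange(r0,r1)).sum()/x.sum()))
    return o
mk=cen(range(338,349));pt=cen(range(321,329));print([round(b,1) for a,b in mk],[round(b,1) for a,b in pt])
P=np.array([onz(c,a,34) for a in pt]);M=np.array([onz(c,a,35) for a in mk])
# screws for stage yaw
S=[]
for u,v in[(144,86),(350,85),(172,340),(335,339)]:
    q=g[v-6:v+7,u-6:u+7];q=np.clip(q-q.min()-.6*np.ptp(q),0,None);Y,X=np.mgrid[v-6:v+7,u-6:u+7];S.append(onz(c,((q*X).sum()/q.sum(),(q*Y).sum()/q.sum()),31)[:2])
S=np.array(S);print(S.round(1).tolist())
for a,b in((1,0),(3,2)):d=S[a]-S[b];print('yaw',np.arctan2(d[1],d[0]))
for a,b in((0,2),(1,3)):d=S[a]-S[b];print('yaw',np.arctan2(-d[0],d[1]))
for st in(.03,.043):
    v=np.array([-np.sin(st),np.cos(st)]);print('gap',(M[:,:2]@v).mean()-(P[:,:2]@v).mean())
print('pt',P.mean(0),'mk',M.mean(0))
# lip edge: brightness along rows
for r in(150,170,200,220):
    print(r,g[r,270:332].astype(int).tolist())
for u in(296,306):print(u,'col',g[122:140,u].astype(int).tolist(),g[228:246,u].astype(int).tolist())
```

```text
[np.float64(185.1), np.float64(185.1), np.float64(185.1), np.float64(185.1), np.float64(185.1), np.float64(185.1), np.float64(185.1), np.float64(185.1), np.float64(185.1), np.float64(185.1), np.float64(185.1)] [np.float64(184.6), np.float64(184.6), np.float64(184.6), np.float64(184.6), np.float64(184.6), np.float64(184.5), np.float64(184.5), np.float64(184.6)]
[[466.6, 62.2], [666.9, 70.1], [478.6, -235.7], [680.0, -227.5]]
yaw 0.039378499274378594
yaw 0.04102704521549212
yaw 0.04018508869046456
yaw 0.04382913852380158
gap -0.17383845578267199
gap -0.42442812849639466
pt [649.99799682 -28.45524455  34.        ] mk [669.27233842 -28.05075748  35.        ]
150 [137, 138, 136, 138, 136, 136, 137, 136, 137, 137, 136, 132, 128, 131, 134, 134, 134, 134, 136, 135, 133, 134, 132, 134, 134, 133, 134, 135, 134, 135, 135, 136, 135, 134, 135, 134, 135, 134, 134, 134, 132, 131, 133, 133, 133, 133, 133, 134, 123, 98, 89, 92, 95, 96, 96, 95, 94, 95, 96, 97, 95, 94]
170 [137, 137, 137, 136, 137, 137, 136, 137, 136, 135, 135, 131, 131, 134, 135, 135, 134, 134, 134, 134, 135, 134, 136, 136, 135, 135, 
[... 419 characters left out ...]
 97, 96, 97, 95, 95, 96, 97, 99, 97, 90, 77, 69]
220 [137, 138, 137, 138, 136, 137, 136, 135, 135, 133, 135, 135, 136, 136, 137, 137, 138, 138, 138, 136, 136, 137, 135, 136, 136, 137, 137, 135, 135, 136, 135, 135, 135, 136, 135, 135, 135, 134, 135, 135, 135, 135, 134, 135, 135, 130, 113, 99, 95, 96, 97, 96, 97, 97, 97, 98, 98, 96, 91, 77, 69, 70]
296 col [95, 94, 93, 95, 94, 93, 92, 92, 105, 125, 134, 133, 133, 134, 133, 133, 135, 133] [136, 134, 134, 136, 135, 136, 135, 135, 136, 134, 124, 103, 91, 91, 92, 91, 93, 92]
306 col [93, 94, 96, 93, 95, 93, 91, 91, 106, 124, 134, 135, 135, 134, 134, 137, 146, 158] [169, 173, 171, 171, 169, 159, 143, 135, 134, 133, 123, 105, 93, 92, 94, 91, 92, 94]
```

Run:
```python
from h import *
c,im=load('w7');st=.041;u=np.array([np.cos(st),np.sin(st),0])
L=onz(c,(282.3,184.7),49.5);print('lip',L,'home',L+16*u,'entry',L-64*u)
for uv in((282.3,130.7),(282.3,238.7)):print(onz(c,uv,49.5))
go((455,350,220),1.7)
```

```text
lip [605.24940196 -27.41972648  49.5       ] home [621.23595584 -26.76391025  49.5       ] entry [541.30318642 -30.04299138  49.5       ]
[602.92833536  24.78644985  49.5       ]
[607.80761915 -84.95997015  49.5       ]
dp [ 0.9909 -0.326  -0.0519] turn -0.0458 yaw now 1.6085 pos [600.3 -41.2 199.3] rows 10.019072200564262 t 9.2333
```

{"fn": "apply_moves", "kwargs": {"series": [{"dp": [0.7, -0.22, -0.05], "turn": -0.046}, {"dp": [0.7, -0.22, -0.05], "turn": -0.046}, {"dp": [0.7, -0.22, -0.05], "turn": -0.046}, {"dp": [0.7, -0.22, -0.05], "turn": -0.046}, {"dp": [0.7, -0.22, -0.05], "turn": -0.046}, {"dp": [0.7, -0.22, -0.05], "turn": -0.046}, {"dp": [0.7, -0.22, -0.05], "turn": -0.046}, {"dp": [0.7, -0.22, -0.05], "turn": -0.046}]}}

```text
time: 9.9
position: [499.6, 240.7, 220.1]
orientation: [-2.066, -2.364, -0.003]
force: [-0.2, -0.2, -0.7]
gripper_width: 0.996
grip_force: 0.0
```

{"fn": "apply_moves", "kwargs": {"series": [{"dp": [0.28, -0.08, 0], "turn": 0}, {"dp": [0.28, -0.08, 0], "turn": 0}, {"dp": [0.28, -0.08, 0], "turn": 0}, {"dp": [0.28, -0.08, 0], "turn": 0}, {"dp": [0.28, -0.08, 0], "turn": 0}, {"dp": [0.28, -0.08, 0], "turn": 0}]}}

```text
time: 10.4
position: [455.8, 342.1, 219.3]
orientation: [2.072, 2.361, -0.0]
force: [0.0, -0.5, 0.2]
gripper_width: 1.002
grip_force: 0.0
```

Run:
```python
from h import *
c,im=shot('wrist','w8');go((455,350,220),1.7)
u,v=pix(c,(455,372,6));print(u,v)
hsv=cv2.cvtColor(im,cv2.COLOR_RGB2HSV)
g=cv2.cvtColor(im,cv2.COLOR_RGB2GRAY)
for t in(110,130,150,170):
  n,l,s,ce=cv2.connectedComponentsWithStats(cv2.morphologyEx((g<t).astype(np.uint8),cv2.MORPH_OPEN,np.ones((3,3))))
  print(t,[(s[i].tolist(),ce[i].round().tolist()) for i in range(1,n) if s[i][4]>400])
print(g[int(v)-70:int(v)+70:14,int(u)-90:int(u)+90:15])
```

```text
dp [ 0.0207  0.     -0.0017] turn 0.0001 yaw now 1.7001 pos [456.  341.8 219.3] rows 0.19877782190589793 t 10.45
279.2841167926777 160.4452860779744
110 [([144, 77, 56, 81, 2819], [172.0, 116.0]), ([105, 90, 39, 76, 1273], [123.0, 127.0]), ([537, 190, 23, 71, 921], [551.0, 232.0]), ([428, 202, 87, 106, 2356], [449.0, 241.0]), ([0, 264, 560, 156, 45532], [278.0, 369.0])]
130 [([104, 76, 97, 91, 4597], [156.0, 120.0]), ([536, 189, 24, 72, 960], [551.0, 232.0]), ([427, 202, 92, 108, 2593], [450.0, 240.0]), ([0, 264, 560, 156, 46714], [277.0, 368.0])]
150 [([224, 0, 103, 72, 5211], [275.0, 29.0]), ([103, 75, 99, 93, 6045], [153.0, 120.0]), ([410, 84, 37, 76, 1115], [423.0, 121.0]), ([241, 117, 84, 81, 3979], [280.0, 157.0]), ([536, 187, 24, 75, 1027], [551.0, 231.0]), ([427, 201, 95, 112, 8621], [472.0, 254.0]), ([0, 263, 560, 157, 47586], [277.0, 367.0])]
170 [([0, 0, 560, 420, 231387], [280.0, 210.0])]
[[162 166 163 164 165 161 165 161 162 160 164 161]
 [147 163 166 162 167 161 160 166 162 162 163 160]
 [103 166 165 166 161 162 160 161 147 164 166 165]
 [106 163 164 157 145 145 160 159 145 163 160 166]
 [105 163 160 162 142 142 150 161 144 166 166 162]
 [168 165 165 165 143 131 143 159 143 163 162 169]
 [164 166 162 161 141 146 140 158 140 162 162 164]
 [159 166 164 164 149 144 141 157 141 150 162 169]
 [164 162 164 160 164 163 166 163 159 165 167 167]
 [167 162 167 166 167 165 162 163 161 164 160 167]]
```

Run:
```python
from h import *
c,im=load('w8')
a=cv2.resize(im[100:220,210:350],(700,600),interpolation=cv2.INTER_CUBIC).astype(float)
cv2.imwrite('pics/c8.png',np.clip((a-60)*1.9,0,255).astype(np.uint8))
```

```text
(no output)
```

View pics/c8.png

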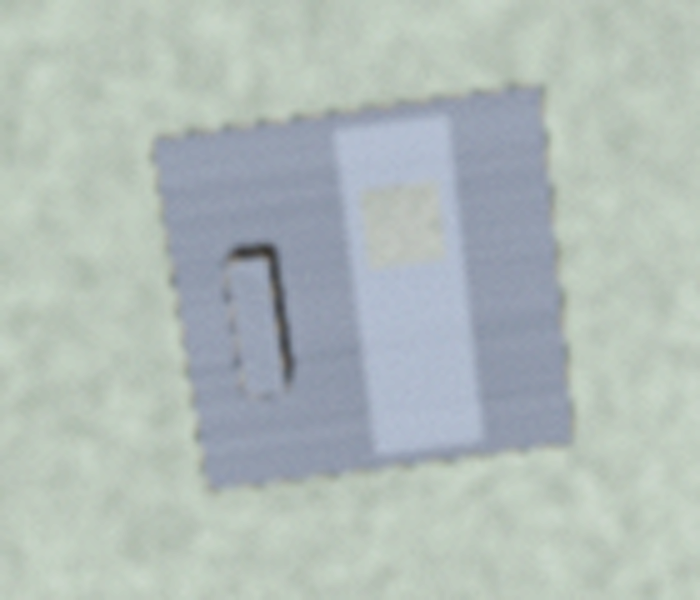

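The carrier's corners in the crop are (155,140), (545,88), (573,438) and (208,490). The tab top is centred near (259,325), on the −x side as expected.

Run:
```python
from h import *
c,im=load('w8');f=lambda a,z:onz(c,(210+a[0]/5-.4,100+a[1]/5-.4),z)
K=np.array([f(a,6) for a in((155,140),(545,88),(573,438),(208,490))])
for a,b in((1,0),(2,3)):d=K[a]-K[b];print('x len',np.linalg.norm(d),'yaw',np.arctan2(d[1],d[0]))
for a,b in((0,3),(1,2)):d=K[a]-K[b];print('y len',np.linalg.norm(d),'yaw',np.arctan2(-d[0],d[1]))
y=.26
m=K.mean(0);d=K[1]-K[0]+K[2]-K[3];y=np.arctan2(d[1],d[0]);u=np.array([np.cos(y),np.sin(y),0])
print('ctr',m,'yaw',y,'tab pred',m-25*u,'tab seen',f((259,325),40))
# fingertip estimate: closed-finger tip height check from w3: pad near edge row 256, tool x=+11
C=np.linalg.inv(np.array(env.camera_params('wrist')['mount']));w=load('w3')[0]
for z in(-25,-17,-10,0,17):
    q=C@[11,0,z,1];print(z,w[3]+w[1]*q[1]/q[2])
go((*(m-25*u)[:2],120),y+np.pi/2)
```

```text
x len 89.7126826226572 yaw 0.2573454848625889
x len 89.40778888310675 yaw 0.27439680992125776
y len 82.84936156966297 yaw 0.25479509114759574
y len 81.326366456492 yaw 0.25083845647809255
ctr [459.74681717 374.90936024   6.        ] yaw 0.26585663490157646 tab pred [435.62512251 368.34096265   6.        ] tab seen [435.66111506 368.83952119  40.        ]
-25 256.9291299883096
-17 250.4443375853253
-10 245.26531049382805
0 238.5582066999512
17 228.7040205611435
dp [ 0.0725 -0.0421  0.2483] turn -0.0683 yaw now 1.7001 pos [456.  341.8 219.3] rows 2.5138900649066147 t 10.45
```

{"fn": "apply_moves", "kwargs": {"series": [{"dp": [0.072, -0.042, 0.1], "turn": -0.068}, {"dp": [0.072, -0.042, 0.2], "turn": -0.068}, {"dp": [0.072, -0.042, 0.3], "turn": -0.068}, {"dp": [0.072, -0.042, 0.3], "turn": -0.068}, {"dp": [0.072, -0.042, 0.3], "turn": -0.068}, {"dp": [0.072, -0.042, 0.3], "turn": -0.068}, {"dp": [0.072, -0.042, 0.3], "turn": -0.068}], "fingers": 0}}

```text
time: 11.03
position: [437.1, 369.8, 102.0]
orientation: [1.907, 2.495, 0.006]
force: [0.2, 0.3, -0.1]
gripper_width: 0.501
grip_force: 0.0
```

Run:
```python
from h import *
go((435.6,368.5,8),.26+np.pi/2)
c,im=shot('wrist','w9')
print(pix(c,(435.6,368.5,40)))
u,v=map(int,pix(c,(435.6,368.5,40)))
g=cv2.cvtColor(im,cv2.COLOR_RGB2GRAY)[v-60:v+60,u-60:u+60]
print(g[::5,::4])
```

```text
dp [-0.0025 -0.0054  0.235 ] turn 0.0028 yaw now 1.8364 pos [437.1 369.8 102. ] rows 2.2549167130076446 t 11.0333
(np.float64(274.22256492723767), np.float64(224.75348228256763))
[[170 170 175 173 172 170 170 170 174 146 139 140 140 140 140 140 139 140
  140 140 140 145 144 143 144 143 144 144 144 143]
 [175 176 176 172 170 170 168 167 173 149 154 154 154 154 153 154 153 153
  153 153 153 153 166 165 165 165 165 166 165 166]
 [173 171 173 170 168 172 172 170 173 149 154 154 155 155 154 153 154 154
  152 153 154 153 169 168 170 169 169 170 169 169]
 [170 171 174 172 169 173 173 174 172 152 150 150 149 148 149 149 148 149
  148 149 149 149 168 167 168 168 167 168 167 168]
 [172 169 171 172 173 173 172 174 171 158 152 152 152 152 152 153 151 152
  151 152 152 151 169 165 165 166 165 167 167 168]
 [172 172 173 175 177 174 171 174 171 156 151 150 149 149 149 149 147 149
  147 147 149 147 167 163 167 164 169 166 170 167]
 [173 172 170 165 171 170 172 173 169 154 150 149 150 150 149 149 148 149
  148 150 150 149 167 167 165 169 168 172 168 165]
 [178 174 170 167 170 171 170 172 170 149 149 
[... 1379 characters left out ...]
151 151 152 150 150 151
  149 148 149 150 162 163 163 163 162 161 162 147]
 [174 108 105 103  99 172 169 171 175 172 169 167 170 168 165 168 166 164
  169 167 168 168 163 169 169 171 171 107  95  99]
 [143  64  64  40  30 170 170 168 168 174 174 175 176 171 170 170 171 169
  172 170 166 169 169 172 169 173 176  60  47  73]
 [ 61  63  63  26  23 169 165 168 174 177 174 172 170 175 177 174 173 170
  175 169 174 178 176 173 173 173 172  51  46  66]
 [ 62  64  43  27  21 168 171 173 174 170 172 168 168 172 172 170 169 171
  173 173 173 173 172 172 174 175 175  47  42  49]
 [ 63  63  17  20  19 165 174 177 176 174 171 172 172 171 171 169 171 174
  171 174 177 175 173 170 173 173 175  43  45  43]]
```

Tab top is at (274,225), exactly where predicted, and upright in the picture, so the jaws are aligned. I'll descend.

{"fn": "apply_moves", "kwargs": {"series": [{"dp": [-0.003, -0.005, 0.08], "turn": 0}, {"dp": [-0.003, -0.005, 0.16], "turn": 0}, {"dp": [-0.003, -0.005, 0.21], "turn": 0}, {"dp": [-0.003, -0.005, 0.235], "turn": 0}, {"dp": [-0.003, -0.005, 0.25], "turn": 0}, {"dp": [-0.003, -0.005, 0.25], "turn": 0}]}}

```text
time: 11.58
position: [433.9, 368.0, -0.3]
orientation: [1.906, 2.497, 0.001]
force: [0.2, -0.3, -0.2]
gripper_width: 0.502
grip_force: 0.0
```

{"fn": "apply_moves", "kwargs": {"series": [{"dp": [0, 0, 0.01], "turn": 0}, {"dp": [0, 0, 0.015], "turn": 0}, {"dp": [0, 0, 0.015], "turn": 0}]}}

```text
time: 11.83
position: [433.8, 368.2, -6.0]
orientation: [1.906, 2.497, 0.002]
force: [-0.2, 0.5, 0.0]
gripper_width: 0.499
grip_force: 0.0
```

{"fn": "apply_moves", "kwargs": {"series": [{"dp": [0, 0, 0], "turn": 0}, {"dp": [0, 0, 0], "turn": 0}, {"dp": [0, 0, 0], "turn": 0}, {"dp": [0, 0, 0], "turn": 0}, {"dp": [0, 0, 0], "turn": 0}, {"dp": [0, 0, 0], "turn": 0}], "fingers": -1, "force": 80}}

```text
time: 12.33
position: [433.8, 368.1, -6.0]
orientation: [1.906, 2.497, 0.002]
force: [-1.3, 0.5, 5.4]
gripper_width: 0.101
grip_force: 79.1
```

{"fn": "apply_moves", "kwargs": {"series": [{"dp": [0, 0, -0.03], "turn": 0}, {"dp": [0, 0, -0.08], "turn": 0}, {"dp": [0, 0, -0.14], "turn": 0}, {"dp": [0, 0, -0.2], "turn": 0}, {"dp": [0, 0, -0.25], "turn": 0}, {"dp": [0, 0, -0.28], "turn": 0}, {"dp": [0, 0, -0.28], "turn": 0}, {"dp": [0, 0, -0.28], "turn": 0}]}}

```text
time: 13.0
position: [433.5, 367.9, 105.4]
orientation: [1.906, 2.497, 0.001]
force: [-0.8, -0.2, -3.4]
gripper_width: 0.099
grip_force: 78.2
```

Run:
```python
from h import *
s=env.read_state();print(s['force'],s['moment'],s['position'],s['joint_pos'])
c,im=shot('wrist','w10');g=cv2.cvtColor(im,cv2.COLOR_RGB2GRAY)
b=(im[:,:,2].astype(int)-im[:,:,0]);print(np.array2string(b[60:300:12,150:420:9],max_line_width=250))
go((540,150,120),.041+np.pi/2)
```

```text
[-0.82510084 -0.20751064 -3.36373087] [-0.04514925  0.10450482 -0.01913218] [433.47288472 367.92701963 105.4471501 ] [ 5.75213796e-01  4.49433928e-01 -2.06557881e-01  9.13976511e-01
  9.68064878e-06  1.87899937e+00]
[[ 0  0  0 -1  0  0 -1 -1 -1 -1  0 -1  0  1  0 -3 14 15 13 14 14 13 14 13 13 -1  0 -1 -1 -1]
 [ 0  0  1  0 -1  0  0  0  0  0 -2 -1  0  1  0 -1 -1 -1 13 14 15 14 15 14  1  0  0 -1  0  0]
 [14 14 14 13 -1  0  0  0  0 -1  1  1  0  0 -1 -1  0  0  0  1  4 15 14 15  1  0  0  0  0  0]
 [16 14 12 12 -1 -1  0 -1  0 -2  0  1 -1  1  0  1  0  0  0  0  0  1 -5  1  0 -1  0  0  0  0]
 [16 15 14 13  0  0  0  0  1  0 -1  0 -1  0  0 -1 -1  0 -1  0  1  0  0  0  0  0  0  0 -1  0]
 [14  4 15 13  6 -1 -1 -1 -1  0  1  0 -1  0  0 -1  0 -1 -1 -1 -1 -1 -1  1  0 -1  0 -1  0  1]
 [15  4  9 16 15  0 -1  0  0  0 -1  0 -1 -1  0  0 -1  1  0  0  0  0  0  0 -1  0  1  0  0  0]
 [15  6  4 15 13 -1  0 -1  0 -1 -1 -1 -1 -1  1  0 -1  0  1  0 -1  0 -1 -1  1  0  0  0  0  0]
 [17  2 12 14 13  0  0 -1 -1  0  0  0  0  0  0  0  1  0 -1  0  0  0  1  0  0  0 -1 -1 -1 -1]
 [16 15 14 14 12 -1  0 -1  0  0  0  0  0 -1  0 
[... 386 characters left out ...]
  7  6  7  6  5  9 10  8  9  8]
 [ 1 -1 -1 -1 -1 -1  0  0  0  0 12 13 13 12 13 11 12 13 12  8  0  0  0  0  5 10 10  8  7  9]
 [-1  1  0  0  0  0  0 -1 -1 -1 14 13 11 12 11 12 12 11 11  8  0  0 -1 -1  7  9  8  9  9  7]
 [ 0  0 -1 -1  1 -1  0 -1  0 -1 10 12 11 -3 -5 -5 12 12 11  8  0 -1  0  0  5  9  9  8  8  0]
 [ 0  0  0  0  0  0 -1  0  0 -1  8 12 -3 -8 -6 -7 -3 12 10  7  6  6  7  6  7  8  8  9  7 -1]
 [-1  0  0 -1  0  0  0 -1  0 -1  1  2 -3 12 15 14 -3  0  4  6  5  6  6  7  6 10  8  7  7  1]
 [-1  0 -1  0  0 -1 -2 -1  0 -1  2 -5 -3 14 13 13 -6 -2  4  6  6  7  7  5  6  7  7  7  7  0]]
dp [-0.5952  0.1148 -0.0385] turn 0.113 yaw now 1.8378 pos [432.9 367.5 104.6] rows 5.826360838662986 t 13.05
```

```bash
cat >> h.py <<'E'
def uv(u,v,s=.041): return (u*np.cos(s)-v*np.sin(s),u*np.sin(s)+v*np.cos(s))
E
python3 - <<'E'
from h import *
go((*uv(491.6,-55),90),.041+np.pi/2)
E
```

```text
dp [-1.0101 -0.1193  0.0368] turn 0.113 yaw now 1.8378 pos [432.9 367.5 104.6] rows 9.763114205448888 t 13.05
```

{"fn": "apply_moves", "kwargs": {"series": [{"dp": [-0.09, -0.01, 0], "turn": 0.01}, {"dp": [-0.18, -0.02, 0], "turn": 0.03}, {"dp": [-0.27, -0.03, 0], "turn": 0.05}, {"dp": [-0.36, -0.04, 0], "turn": 0.07}, {"dp": [-0.45, -0.05, 0], "turn": 0.09}, {"dp": [-0.54, -0.06, 0], "turn": 0.113}, {"dp": [-0.63, -0.075, 0], "turn": 0.113}, {"dp": [-0.72, -0.085, 0], "turn": 0.113}]}}

```text
time: 13.72
position: [475.1, 79.3, 104.0]
orientation: [-2.174, -2.265, 0.003]
force: [1.7, 0.6, -2.5]
gripper_width: 0.103
grip_force: 78.3
```

Run:
```python
from h import *
go((*uv(491.6,-55),90),.041+np.pi/2)
```

```text
dp [-0.2869  0.0342  0.0348] turn -0.0001 yaw now 1.6116 pos [475.1  79.3 104. ] rows 2.7913127224066168 t 13.7167
```

{"fn": "apply_moves", "kwargs": {"series": [{"dp": [-0.08, 0.01, 0.01], "turn": 0}, {"dp": [-0.17, 0.02, 0.02], "turn": 0}, {"dp": [-0.24, 0.03, 0.035], "turn": 0}, {"dp": [-0.28, 0.034, 0.035], "turn": 0}, {"dp": [-0.28, 0.034, 0.035], "turn": 0}, {"dp": [-0.28, 0.034, 0.035], "turn": 0}, {"dp": [-0.28, 0.034, 0.035], "turn": 0}]}}

```text
time: 14.3
position: [493.8, -29.6, 90.5]
orientation: [-2.174, -2.265, 0.001]
force: [-0.3, -0.7, -2.2]
gripper_width: 0.101
grip_force: 78.2
```

Run:
```python
from h import *
go((*uv(491.6,-55),45),.041+np.pi/2)
c,im=shot('wrist','w11');print(env.read_state()['force'])
cv2.imwrite('pics/w11.png',im[:,:,::-1])
# carrier plate: print grey & b-r around
g=cv2.cvtColor(im,cv2.COLOR_RGB2GRAY)
print(np.array2string(g[90:300:7,150:480:8],max_line_width=300))
```

```text
dp [-0.013  -0.0012  0.1138] turn -0.0 yaw now 1.6118 pos [493.8 -29.6  90.5] rows 1.098332202117014 t 14.3
[-0.28495929  0.2421328  -1.83913162]
[[211 208 207 ...  92  91  91]
 [213 209 209 ...  91  93  93]
 [209 212 205 ...  90  90  91]
 ...
 [213 211 214 ... 132 131 132]
 [213 210 207 ... 132 132 130]
 [215 208 208 ... 130 131 128]]
```

Run:
```python
from h import *
C=np.linalg.inv(np.array(env.camera_params('wrist')['mount']));c,im=load('w10');w=c
def pr(P):
    q=C@np.append(P,1.);return np.round((w[2]+w[1]*q[0]/q[2],w[3]+w[1]*q[1]/q[2]),1)
for z in(-12,-6,0):print(z,'front +y corner',pr([42,70,z]),'rear +y corner',pr([42,-20,z]),'front y0',pr([0,70,z]))
im=im.astype(int);b=im[:,:,0]-im[:,:,2]
for u in(260,300,340,380):
    print(u,'top edge rows',[r for r in range(150,240) if b[r,u]>5][:3])
for r in(200,220,240,260,280):
    k=[u for u in range(190,470) if b[r,u]>5];print(r,k[0],k[-1])
```

```text
-12 front +y corner [421.3 187.2] rear +y corner [236.5 187.2] front y0 [411.  266.1]
-6 front +y corner [416.1 184.9] rear +y corner [237.9 184.9] front y0 [406.5 261.4]
0 front +y corner [411.2 182.8] rear +y corner [239.2 182.8] front y0 [402.3 256.9]
260 top edge rows [190, 191, 192]
300 top edge rows [190, 191, 192]
340 top edge rows [190, 191, 192]
380 top edge rows [190, 191, 192]
200 238 416
220 238 414
240 239 411
260 240 409
280 266 406
```

{"fn": "apply_moves", "kwargs": {"series": [{"dp": [-0.01, 0, 0.04], "turn": 0}, {"dp": [-0.01, 0, 0.08], "turn": 0}, {"dp": [-0.01, 0, 0.11], "turn": 0}, {"dp": [-0.01, 0, 0.12], "turn": 0}, {"dp": [-0.01, 0, 0.125], "turn": 0}, {"dp": [-0.01, 0, 0.13], "turn": 0}, {"dp": [-0.01, 0, 0.135], "turn": 0}]}}

```text
time: 14.93
position: [495.4, -34.0, 37.8]
orientation: [2.174, 2.267, 0.001]
force: [-0.9, 0.3, -1.6]
gripper_width: 0.097
grip_force: 78.2
```

{"fn": "apply_moves", "kwargs": {"series": [{"dp": [0, 0, 0.004], "turn": 0}, {"dp": [0, 0, 0.008], "turn": 0}, {"dp": [0, 0, 0.008], "turn": 0}, {"dp": [0, 0, 0.008], "turn": 0}]}}

```text
time: 15.27
position: [494.9, -34.3, 34.2]
orientation: [2.175, 2.266, 0.0]
force: [0.2, -0.3, -1.4]
gripper_width: 0.099
grip_force: 78.2
```

{"fn": "apply_moves", "kwargs": {"series": [{"dp": [0, 0, 0.004], "turn": 0}, {"dp": [0, 0, 0.008], "turn": 0}, {"dp": [0, 0, 0.008], "turn": 0}, {"dp": [0, 0, 0.008], "turn": 0}]}}

```text
time: 15.6
position: [494.7, -34.3, 30.8]
orientation: [-2.175, -2.266, 0.0]
force: [0.6, 0.2, -1.4]
gripper_width: 0.101
grip_force: 78.2
```

Run:
```python
from h import *
s=env.read_state();print(s['force'],s['moment'],s['position'])
```

```text
[ 0.63072175  0.16496823 -1.42414736] [0.01043523 0.04921212 0.04795002] [494.737014   -34.32269753  30.82233786]
```

{"fn": "apply_moves", "kwargs": {"series": [{"dp": [0, 0, 0.002], "turn": 0}, {"dp": [0, 0, 0.004], "turn": 0}, {"dp": [0, 0, 0.004], "turn": 0}, {"dp": [0, 0, 0.004], "turn": 0}]}}

```text
time: 15.93
position: [494.9, -34.4, 29.9]
orientation: [2.175, 2.266, 0.0]
force: [-2.3, -0.1, 8.8]
gripper_width: 0.099
grip_force: 79.7
```

{"fn": "apply_moves", "kwargs": {"series": [{"dp": [0, 0, 0.002], "turn": 0}, {"dp": [0, 0, 0.004], "turn": 0}, {"dp": [0, 0, 0.004], "turn": 0}, {"dp": [0, 0, 0.004], "turn": 0}]}}

```text
time: 16.27
position: [495.0, -34.4, 29.8]
orientation: [2.175, 2.266, 0.001]
force: [-10.6, 1.6, 31.5]
gripper_width: 0.1
grip_force: 83.3
```

Floor contact came at TCP z 29.9, as predicted. I'll ease the down force and slide forward to just before the lip.

{"fn": "apply_moves", "kwargs": {"series": [{"dp": [0.001, 0, -0.005], "turn": 0}, {"dp": [0.002, 0.015, -0.005], "turn": 0}, {"dp": [0.002, 0.03, -0.005], "turn": 0}, {"dp": [0.002, 0.045, -0.005], "turn": 0}, {"dp": [0.002, 0.06, -0.005], "turn": 0}, {"dp": [0.002, 0.075, -0.005], "turn": 0}, {"dp": [0.002, 0.085, -0.005], "turn": 0}, {"dp": [0.002, 0.085, -0.005], "turn": 0}]}}

```text
time: 16.93
position: [529.9, -32.2, 30.0]
orientation: [2.175, 2.266, 0.0]
force: [-1.0, 0.1, 8.4]
gripper_width: 0.098
grip_force: 79.7
```

Run:
```python
from h import *
s=env.read_state();print(s['force'],s['moment'],s['position'])
c,im=shot('wrist','w12');t,_=shot('top','t12');topgap('t12')
im=im.astype(int)
for r in range(195,262,8):print(r,im[r,380:520:4].mean(1).astype(int).tolist())
for u in(300,350,380):print(u,im[150:215:2,u].mean(1).astype(int).tolist())
```

```text
[-1.0222269   0.05921287  8.37780363] [6.99731845e-02 5.09546401e-01 1.32918423e-04] [529.93480599 -32.19436002  29.95920102]
t12 gap 0.03 -19.391416745781207
t12 gap 0.043 -19.611782884094154
195 [188, 187, 187, 187, 187, 187, 186, 187, 186, 186, 144, 137, 137, 139, 71, 128, 132, 133, 134, 133, 131, 133, 132, 133, 134, 133, 131, 133, 131, 135, 129, 130, 133, 131, 100]
203 [191, 191, 191, 190, 191, 191, 190, 191, 190, 191, 136, 139, 138, 135, 77, 133, 132, 134, 136, 132, 132, 134, 134, 132, 135, 133, 132, 133, 131, 132, 131, 131, 131, 131, 77]
211 [190, 190, 189, 190, 191, 190, 189, 190, 190, 184, 138, 139, 137, 107, 101, 134, 132, 131, 131, 130, 132, 133, 133, 133, 131, 132, 132, 132, 132, 132, 132, 132, 132, 109, 36]
219 [190, 189, 189, 190, 189, 189, 189, 188, 188, 165, 140, 138, 137, 77, 121, 132, 132, 133, 133, 132, 133, 134, 133, 133, 131, 131, 132, 133, 133, 133, 132, 134, 134, 85, 39]
227 [187, 187, 185, 187, 187, 185, 186, 185, 187, 140, 136, 138, 138, 73, 131, 132, 134, 134, 134, 134, 134, 134, 134, 134, 133, 133, 133, 133, 131, 132, 132, 132, 119, 46, 41]
235 [191, 191, 19
[... 478 characters left out ...]
 133, 131, 132, 97, 37, 40, 40]
259 [187, 188, 187, 187, 186, 186, 187, 187, 141, 139, 139, 133, 82, 134, 134, 134, 134, 133, 134, 133, 134, 134, 133, 134, 133, 134, 133, 133, 133, 132, 132, 164, 87, 83, 86]
300 [90, 83, 80, 88, 105, 122, 130, 134, 133, 134, 133, 133, 134, 136, 134, 136, 135, 136, 122, 149, 187, 188, 188, 191, 191, 191, 191, 191, 192, 191, 190, 189, 186]
350 [92, 94, 94, 95, 93, 88, 126, 139, 140, 139, 139, 139, 138, 139, 139, 138, 136, 136, 119, 150, 189, 188, 188, 192, 207, 206, 206, 206, 206, 206, 206, 205, 205]
380 [92, 92, 92, 94, 93, 73, 98, 134, 137, 135, 135, 136, 135, 135, 134, 135, 135, 135, 119, 150, 187, 187, 187, 188, 191, 191, 191, 190, 190, 190, 191, 190, 188]
```

{"fn": "apply_moves", "kwargs": {"series": [{"dp": [0, 0.008, -0.0005], "turn": 0}, {"dp": [0, 0.016, -0.0005], "turn": 0}, {"dp": [0, 0.024, -0.0005], "turn": 0}, {"dp": [0, 0.03, -0.0005], "turn": 0}, {"dp": [0, 0.03, -0.0005], "turn": 0}, {"dp": [0, 0.03, -0.0005], "turn": 0}]}}

```text
time: 17.53
position: [541.2, -31.6, 30.0]
orientation: [-2.175, -2.266, 0.001]
force: [-3.2, -0.2, 6.2]
gripper_width: 0.1
grip_force: 79.6
```

{"fn": "apply_moves", "kwargs": {"series": [{"dp": [0, 0.005, 0], "turn": 0}, {"dp": [0, 0.01, 0], "turn": 0}, {"dp": [0, 0.015, 0], "turn": 0}, {"dp": [0, 0.015, 0], "turn": 0}, {"dp": [0, 0.015, 0], "turn": 0}]}}

```text
time: 17.95
position: [545.3, -31.4, 30.0]
orientation: [-2.174, -2.265, 0.004]
force: [-11.7, -0.3, 14.0]
gripper_width: 0.1
grip_force: 80.7
```

{"fn": "apply_moves", "kwargs": {"series": [{"dp": [0, 0.005, -0.001], "turn": 0}, {"dp": [0, 0.01, -0.001], "turn": 0}, {"dp": [0, 0.01, -0.001], "turn": 0}, {"dp": [0, 0.01, -0.001], "turn": 0}]}}

```text
time: 18.28
position: [549.6, -31.3, 30.0]
orientation: [-2.174, -2.265, 0.004]
force: [-8.7, -0.8, 8.0]
gripper_width: 0.095
grip_force: 79.8
```

{"fn": "apply_moves", "kwargs": {"series": [{"dp": [0, 0.004, 0], "turn": 0}, {"dp": [0, 0.008, 0], "turn": 0}, {"dp": [0, 0.008, 0], "turn": 0}, {"dp": [0, 0.008, 0], "turn": 0}]}}

```text
time: 18.62
position: [551.0, -31.1, 29.9]
orientation: [-2.173, -2.263, 0.007]
force: [-15.3, -1.5, 15.6]
gripper_width: 0.102
grip_force: 80.9
```

{"fn": "apply_moves", "kwargs": {"series": [{"dp": [0, 0.003, -0.001], "turn": 0}, {"dp": [0, 0.005, -0.001], "turn": 0}, {"dp": [0, 0.005, -0.001], "turn": 0}, {"dp": [0, 0.005, -0.001], "turn": 0}]}}

```text
time: 18.95
position: [550.9, -31.1, 29.9]
orientation: [-2.172, -2.261, 0.011]
force: [-21.3, -3.1, 18.9]
gripper_width: 0.096
grip_force: 81.4
```

Run:
```python
from h import *
s=env.read_state();print(s['force'],s['moment'],s['position'],R.from_rotvec(s['orientation']).as_matrix()[:,2])
c,im=shot('wrist','w13');p=im.astype(int).mean(2).astype(int)
for u,v in[(419,200)]:pass
for r in range(165,216,7):print(r,p[r,360:520:4].tolist())
g=im.astype(float).mean(2)
print('pointer px',pix(c,(650,-28.5,34)),'mark',pix(c,(669.3,-28,35)))
q=g[185:235,455:545];print(q[::3,::4].astype(int).tolist())
```

```text
[-21.33009179  -3.052556    18.89201215] [-0.53899353  3.8987281  -0.0401968 ] [550.92969469 -31.13601255  29.94175934] [-9.65659090e-03 -7.88941343e-04 -9.99953063e-01]
165 [137, 137, 136, 134, 136, 136, 137, 137, 136, 78, 114, 111, 113, 113, 112, 112, 112, 113, 113, 111, 110, 112, 113, 111, 111, 114, 110, 110, 112, 94, 91, 85, 43, 41, 44, 43, 44, 47, 44, 46]
172 [136, 137, 136, 135, 136, 137, 133, 133, 124, 110, 135, 133, 133, 133, 134, 134, 133, 132, 132, 132, 131, 132, 132, 132, 132, 133, 133, 131, 130, 93, 89, 58, 44, 44, 40, 42, 47, 44, 44, 48]
179 [135, 136, 136, 136, 136, 137, 134, 133, 105, 124, 134, 133, 133, 134, 134, 134, 133, 132, 132, 133, 133, 133, 129, 140, 145, 131, 132, 131, 131, 89, 91, 41, 42, 44, 44, 47, 45, 47, 49, 44]
186 [126, 125, 125, 127, 126, 124, 124, 125, 84, 132, 135, 133, 133, 135, 135, 135, 134, 132, 132, 131, 134, 116, 172, 171, 171, 160, 130, 132, 117, 90, 85, 46, 44, 45, 45, 45, 49, 47, 47, 48]
193 [187, 188, 187, 187, 187, 186, 187, 187, 81, 135, 135, 135, 136, 134, 134, 135, 134, 134, 133, 133, 134, 132, 160, 169, 153, 129, 130, 130, 98, 92, 62, 
[... 1832 characters left out ...]
, 45, 47, 48, 47, 47, 45, 48, 49, 48, 166, 210, 211, 210, 208, 206, 204], [133, 133, 134, 106, 93, 74, 50, 46, 47, 45, 46, 45, 47, 48, 48, 46, 198, 208, 208, 208, 209, 210, 207], [133, 133, 134, 98, 91, 61, 43, 46, 45, 44, 45, 47, 47, 48, 48, 44, 207, 209, 209, 208, 212, 215, 212], [132, 132, 133, 94, 92, 50, 43, 43, 46, 46, 48, 44, 48, 48, 47, 49, 209, 209, 209, 209, 213, 217, 214], [133, 135, 133, 92, 91, 43, 44, 45, 45, 45, 45, 44, 45, 47, 49, 78, 209, 210, 211, 209, 210, 214, 213], [133, 133, 132, 91, 91, 44, 47, 45, 46, 44, 46, 45, 47, 48, 47, 131, 208, 213, 213, 209, 211, 212, 211], [131, 134, 128, 92, 91, 44, 48, 44, 44, 46, 47, 46, 48, 46, 49, 170, 210, 215, 216, 211, 212, 211, 209]]
```

Run:
```python
from h import *
c,im=load('w13');g=im.astype(float).mean(2)
print(np.array2string(g[244:290:2,440:524:4].astype(int),max_line_width=200))
s,_=shot('scene','s13');print(pix(s,(650,-28.5,34)),pix(s,(669.3,-28,35)))
S=cv2.imread('pics/s13.png').mean(2);u,v=map(int,pix(s,(660,-28.3,35)));print(u,v);print(np.array2string(S[v-12:v+13,u-16:u+17].astype(int),max_line_width=220,threshold=9999))
```

```text
[[133 133 131 131 131 131  92  91  43  44  44  43  45  46  48  46  49  48 149 210 209]
 [134 132 131 131 131 130  92  92  41  44  47  46  45  44  48  49  44  48 169 210 210]
 [134 134 132 132 132 129  91  91  43  47  42  47  46  46  46  45  46  42 193 210 212]
 [133 133 132 132 131 126  92  90  43  45  44  45  44  44  46  45  49  44 204 211 214]
 [134 133 132 131 130 124  91  87  44  41  44  43  46  44  48  46  46  43 209 213 215]
 [134 134 133 132 131 117  92  81  44  46  45  43  42  43  44  45  46  46 213 212 213]
 [135 133 132 132 132 111  90  75  45  43  54  54  57  54  55  55  56  56 213 213 212]
 [133 132 132 133 133 107  98  72  54  60  91  91  89  92  90  91  92  84 213 212 210]
 [133 133 133 132 132 160 166 110  87  83  89 102 102 101 102 105 100  99 198 210 209]
 [133 132 131 133 132 170 173 151 149 149  86 156 163 164 163 163 161 154 169 209 209]
 [133 132 132 133 132 170 173 174 175 176  87 178 180 181 181 182 182 182 185 210 209]
 [133 131 131 131 133 169 174 164 165 165  85 180 181 180 180 180 181 180 190 212 211]
 [132 132 132 130 131 168 168  83  86  83  80 181 181 18
[... 3713 characters left out ...]
 17  18  72 139 153 153]
 [ 41  37  39  36  31  20  10   9  11   4  12  10   6  10   9   7  10   5   5  19  29  17  16  14  15  17  15  25  72 139 152 151 155]
 [ 37  38  37  29  14  10  15  11   5  11  11  12  10  12   4   4  10  14  31  24  13  13  16  13  11  17  74 144 152 154 153 153 160]
 [ 41  32  22   9   6   3  14  12  11   8   6   9   8   8  10  12  21  29  20  16  12  17  12  21  25  68 140 152 153 155 155 153 154]
 [ 28  15  10  12  10  11  12   9  11  10  12   9   5  12  14  24  26  13  12  15  13  13  15  69 140 149 146 148 149 152 152 150 147]
 [  8   8  10   9  11  11  10   8   9   8   9  10  15  20  30  20  15  12  14  16  19  25  69 134 152 152 148 147 147 148 150 147 150]]
```

Pointer (row 264) and mark (row 266) agree to about 1 mm. The carrier has stopped at the predicted home position with 21 N of push and the grip is firm, so I'll hand in.

Run:
```python
from h import *
s=env.read_state();print(s['force'],s['position'],s['grip_force'],s['time'])
print(env.finish_job())
```

```text
[-21.40494154  -2.97619417  18.58906012] [550.98055607 -31.14009293  29.98188112] 81.34308457374573 19.05
the job is handed in; nothing more can be done
None
```

I handed the job in at 19 s on the robot clock, and the interface did not report a verdict: by my measurements the pointer is within about 1 mm of the mark and the carrier is held by its tab on the stop, pressed with about 21 N at the wrist (rubbing included).

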